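# Tip the left-over fixings into the tool caddy

## Task

Pick up the small scoop tray, carry it with all the fixings in it to the open caddy, and tip them out over its open edge, held low over the rim, into the free cork-lined bay (not the one with the tin). Then put the empty tray back flat where it stood and shut the caddy's lid fully. Leave the clamp, level, torch and tin where they are, and do not roll the tray on its side.

Things in the scene. Friction and masses are not known exactly. Their poses are not given: they have to be found in the camera images.
- tray: Aluminium scoop tray, 130 x 80 mm, floor 3 mm, lips 3 mm thick, 23 mm high on both long sides and the rear; open at its +x end, which starts towards the robot's left within 45 degrees. Wooden handle at the rear: straight bar, 22 mm (y) x 18 mm, 85 mm long, from (-73, 0, 12) up and back 30 degrees off vertical to (-115, 0, 86) mm. 220 g. Origin: centre of underside; z up.
- tray_mouth (a point): Middle of the tray's open edge, on the floor's upper face: 65 mm ahead of the tray's origin, 3 mm up. Axes as the tray.
- tray_grip (a point): Grip point on the tray's handle axis, (-100.5, 0, 59.6) mm in the tray's frame, 55 mm up the bar. Axes as the tray.
- nut_a: Steel hexagon nut, 24 mm across flats, 13 mm thick, 35 g, lying in the tray. Origin: centre of its underside.
- nut_b: A second nut, the same.
- bolt: Steel hexagon bolt lying in the tray: shank 10 mm thick and 45 mm long, head 17 mm across flats and 7 mm thick, 40 g. Origin 8.5 mm off its axis, near mid-length; x along the shank away from the head.
- bracket: Steel angle bracket lying in the tray: 50 x 20 mm foot 4 mm thick, 36 mm upright leg at its own -x end, 45 g. Origin: centre of the foot's underside.
- caddy: Blue plastic tool caddy screwed to the shelf: open box 150 (x) x 265 (y) x 85 mm high, walls and floor 5 mm. A divider 5 mm thick, its top 75 mm up, at y = 0 makes two equal bays, 140 x 125 mm inside, centred at y = +65 and -65 mm. The lid is hinged on the +x rim, which faces the robot's left within 18 degrees. Origin: centre of underside.
- liner: Thin cork liner, 130 x 115 x 3 mm, on the floor of the free bay: the bay to fill (either of the two). Origin: centre of its underside, 5 mm above the shelf, at x = 0, y = +65 or -65 mm of the caddy; axes as the caddy.
- tin: Round metal tin, 70 mm wide, 62 mm tall, 250 g, standing in the caddy's other bay. Origin: centre of its underside.
- lid (a joint): Lid angle, rad: 0 shut, 1.57 upright, 1.95 fully back (stop); starts at 1.55 to 1.85. Stiff hinge: it stays where left and swings under a push of a few newtons. Blue plate 152 x 267 x 6 mm, with a tab 60 mm wide that sticks out 17 mm at the middle of the free edge; shut, its top is 93 mm above the shelf.
- lid_hinge (a point): Middle of the lid's hinge line, on the caddy's +x rim, 86 mm above the shelf; axes as the caddy: the hinge runs along y.
- lid_edge (a point): Middle of the lid's free edge (the tab's root) on its outer face, 151 mm from the hinge; moves with the lid.
- clamp: Wooden clamp standing upright between tray and caddy: two jaws with a scrap block between them, 45 (x) x 100 (y, with spindles) x 120 mm high, 600 g. Bystander. Origin: centre of its underside.
- level: Steel spirit level standing on edge, 230 (x) x 24 x 50 mm, 400 g. Bystander. Origin: centre of its underside.
- torch: Yellow plastic torch lying on the shelf, 160 mm long (x), 35 mm thick, head 50 mm thick at +x, 250 g. Bystander. Origin: on the shelf below its middle.
There are look-alikes about, which are no part of the job. What is shaped like the bolt but blue or orange is not meant.

How it is judged:
By the outcome, as a careful person would: the job done as asked, in the order asked, and still so for the second after the job is handed in, with the robot touching nothing.
It also fails if it takes over 67 s, if anything falls off the work surface, if the arm or the gripper's body presses on something with over 40 N, if the wrist force passes 120 N, or if a joint passes its speed limit or range.

## Robot

A 6-joint arm with a two-finger parallel gripper is mounted at the origin on the work surface. World frame = base frame: x ahead of the robot, y to its left, z up, the work surface at z = 0. Lengths are in m, angles in rad, forces in N, time in s.
With the tool pointing down it reaches from about 0.3 to 0.75 m from the base axis. Payload 8.5 kg.
Tool frame: the origin (TCP) lies at the very end of the fingers, on their centre line; the grasp point (between the pads) lies behind it (ctrl.hold_point_z is the z of the grasp point in the tool frame, in m); z points along the fingers, y is the direction in which the jaws open and shut (so a half turn about z gives the same grasp; the last joint's range is limited). The gripper opens to 85 mm and grips with 20 to 120 N. Pads are 22 mm wide; open, the fingers measure 114 mm over their backs; the gripper's body (76 mm by 85 mm) begins 54 mm behind the grasp point. The pads swing forward as they close: fully open they stand 13 mm farther back than shut.
Start: joints at [1.015, 0.381, 1.297, -0, 1.464, -0.215], TCP at [0.184, 0.518, 0.231] pointing down, gripper open.
Joint ranges: [-3.11, 3.11], [-0.89, 2.33], [0.22, 2.48], [-1.42, 4.56], [0.17, 2.85], [-2.88, 2.88]. Speed limits (rad/s): [2.39, 2.39, 3.14, 3.14, 3.14, 3.14].

## Interface

Orientations are given as a 3x3 rotation matrix whose columns are the frame's x, y, z axes.
In Python, from rig import ctrl gives the robot as it stands.
- The arm moves only by the shell command python3 -m jog 'ROWS' [OPENING] [FORCE]. ROWS is JSON, a list of rows, each a list of 2 entries, a list of its own where there are three numbers: the shift along the tool's x, y, z in cm, then the turn, a rotation vector about the tool's x, y, z in rad. In form: [[[dx, dy, dz], [rx, ry, rz]], ...]. A call has 1 to 20 rows; each row shifts and turns the pose as measured when the row begins, along the tool's axes as they then stand; what a row does not reach is not made up. A row lasts 1/8 s, in which the tool goes at most 62.5 mm and 10.7 degrees, less where a joint would pass 70% of its speed; a pose out of reach is approached as far as the arm can. A call is refused whole if a number of a shift passes 6.25 or a number of a turn 0.188, either way. A call with a gripper value outside its range is refused whole. OPENING is the opening in per cent of the stroke, from 0 (shut) to 100 (fully open), set as the call begins (- or left out, the last holds). The fingers move at their own pace and stop on an object; FORCE is the grip in N (left out, the last holds). Time passes only in rows, so rows that do not move let the fingers close. It gives the time, the measured TCP pose, the force and the opening at its end, in the units of the state.
- ctrl.sense(): the state, without advancing time (a new reading comes with each control period).
- ctrl.read_camera(name): name is "side" or "top"; returns a dict with "frame" (384x512x3 uint8, red, green, blue), "z_map" (384x512 float32, m along the optical axis (not along the pixel's ray), 0 where there is no reading), "camera_matrix" (3x3 intrinsics, pixels), "dist_coeffs" ([k1, k2, p1, p2, k3] as OpenCV has them; the pictures are not rectified), "pose" (4x4, takes a point from camera to world coordinates). Camera axes: x right, y up, looking along -z (the intrinsics and any distortion apply to the point x, -y, -z); pixel columns grow to the right and rows downward; lengths in m; the calibration is good to about 2 mm. A picture is of the moment at which its call begins.
- ctrl.close_job(): hands the job in, once; it reports no verdict.
Trained networks look in a picture, given as the dict that the camera call returned (one of the last four; its "shot" number tells which), for a name from the list of things; names that differ only in an ending like _2 or _b are one class to them, and where a whole thing is asked for, a point or a joint stands for the part that bears it (a point fixed in the world has none). Each returns a list of dicts, best first, with "confidence" (0 to 1); they miss things now and then, are a little off and sometimes report something else, mostly with a low value. They report only what shows in the picture. A call takes as long as a camera call. They do not tell look-alikes from the thing itself.
- ctrl.look_for(picture, thing): "point" ([column, row] in pixels, amid what is visible of it).
The state is a dict: "clock": time; "qpos": joint angles; "joint_vel": joint speeds; "joint_efforts": joint torques, N m; "position": TCP position; "orientation": TCP orientation; "ft_force": force on the tool from outside, world axes, zero at the start; "ft_torque": the same for the moment, N m; "grip_width": opening from 0.0 (shut) to 1.0 (fully open).
Only numpy, scipy, OpenCV 4.12 (cv2) and the standard library are available. Lean on these libraries where they do the work, as an engineer would, in place of code of your own. Each camera call takes 0.05 s, during which the arm holds its last target. There are 200 camera calls.

## Working session

There is one attempt and no reset: what is moved stays moved. The work goes in short steps, Python scripts to look and compute and a shell command to move; the robot and the scene stay as the last step left them, time stands still between calls to the robot, and variables do not carry over. Pictures are saved under pics/ and viewed, about 8 in all and at most 12, crops included, and the job is handed in when it is done.

```bash
ls; mkdir -p pics; cat > h.py <<'E'
import numpy as np, cv2
from rig import ctrl
def cloud(d):
    K=np.array(d["camera_matrix"]);D=np.array(d["dist_coeffs"]);z=d["z_map"];h,w=z.shape
    u,v=np.meshgrid(np.arange(w),np.arange(h))
    n=cv2.undistortPoints(np.stack([u,v],-1).reshape(-1,1,2).astype(float),K,D).reshape(h,w,2)
    P=np.stack([n[...,0]*z,-n[...,1]*z,-z],-1);T=np.array(d["pose"])
    W=P@T[:3,:3].T+T[:3,3];W[z<=0]=np.nan
    return W
def save(d,n,s=1.5,crop=None):
    f=d["frame"][...,::-1]
    if crop: f=f[crop[1]:crop[3],crop[0]:crop[2]]
    cv2.imwrite("pics/"+n+".png",cv2.resize(f,None,fx=s,fy=s,interpolation=cv2.INTER_CUBIC))
def proj(d,p):
    T=np.array(d["pose"]);c=(np.atleast_2d(p)-T[:3,3])@T[:3,:3]
    c=c*[1,-1,-1]
    return cv2.projectPoints(c.reshape(-1,1,3),np.zeros(3),np.zeros(3),np.array(d["camera_matrix"]),np.array(d["dist_coeffs"]))[0].reshape(-1,2)
E
python3 - <<'E'
from h import *
np.set_printoptions(precision=3,suppress=True)
ims=[]
for n in("top","side"):
    d=ctrl.read_camera(n);W=cloud(d);save(d,n+"0")
    np.savez(n+"0.npz",W=W,f=d["frame"])
    print(n,d["pose"])
    for t in "tray tray_mouth tray_grip nut_a bolt bracket caddy liner tin lid lid_hinge lid_edge clamp level torch".split():
        for r in ctrl.look_for(d,t)[:3]:
            c,q=[int(round(x)) for x in r["point"]]
            print(t,round(r["confidence"],2),(c,q),W[min(q,383),min(c,511)])
s=ctrl.sense();print(s, ctrl.hold_point_z)
E
```

```text
pics
top [[-0.014  0.995 -0.095  0.466]
 [-1.    -0.014  0.002 -0.043]
 [ 0.001  0.095  0.995  0.946]
 [ 0.     0.     0.     1.   ]]
tray 0.71 (308, 201) [ 0.526 -0.178  0.   ]
tray_mouth 0.81 (308, 203) [ 0.522 -0.178  0.003]
tray_mouth 0.67 (66, 182) [0.553 0.263 0.187]
tray_grip 0.94 (315, 198) [ 0.532 -0.193  0.002]
nut_a 0.57 (332, 200) [ 0.527 -0.226  0.016]
bolt 0.56 (295, 136) [ 0.665 -0.152  0.014]
bolt 0.55 (375, 247) [ 0.427 -0.314  0.011]
bolt 0.43 (300, 196) [ 0.536 -0.16   0.01 ]
bracket 0.77 (314, 208) [ 0.511 -0.189  0.008]
bracket 0.68 (92, 192) [0.544 0.254 0.085]
caddy 0.67 (94, 194) [0.541 0.254 0.073]
tin 0.9 (134, 223) [0.483 0.176 0.07 ]
tin 0.41 (313, 91) [ 0.751 -0.187  0.051]
lid 0.96 (66, 183) [0.551 0.264 0.186]
lid_hinge 0.87 (96, 192) [0.546 0.254 0.061]
lid_hinge 0.55 (313, 94) [ 0.745 -0.188  0.049]
lid_edge 0.74 (69, 179) [0.56  0.264 0.174]
lid_edge 0.51 (135, 153) [0.633 0.19  0.011]
lid_edge 0.16 (314, 209) [ 0.509 -0.19   0.005]
clamp 0.87 (227, 174) [ 0.573 -0.01   0.111]
clamp 0.6 (331, 201) [ 0.525 -0.225  0.013]
level 0.84 (312, 93) [ 0.746 -
[... 678 characters left out ...]
7]
lid_edge 0.97 (204, 276) [0.553 0.267 0.179]
clamp 0.74 (244, 204) [0.567 0.022 0.092]
level 0.82 (199, 158) [ 0.739 -0.145  0.05 ]
torch 0.85 (357, 198) [ 0.335 -0.118  0.047]
{'clock': 1.6, 'qpos': array([ 1.015,  0.381,  1.297, -0.   ,  1.464, -0.215]), 'joint_vel': array([ 0.001,  0.002,  0.001, -0.003, -0.003,  0.001]), 'joint_efforts': array([ -0.   , -44.832, -23.146,  -0.   ,   0.001,  -0.   ]), 'position': array([0.184, 0.518, 0.231]), 'orientation': array([[-0.943,  0.334,  0.   ],
       [ 0.334,  0.943,  0.   ],
       [-0.   ,  0.   , -1.   ]]), 'ft_force': array([ 0.73 , -0.438, -0.956]), 'ft_torque': array([-0.011,  0.009,  0.055]), 'grip_width': 1.0002451315139211} -0.0187
```

View pics/top0.png

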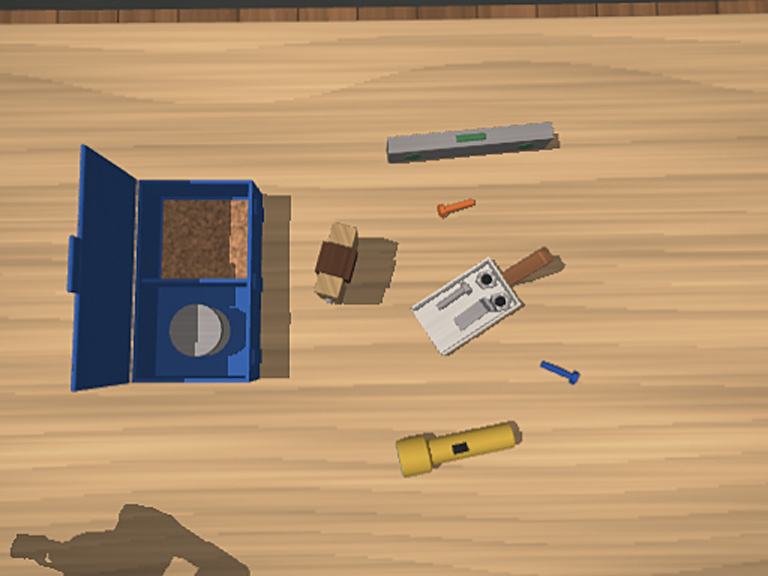

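View pics/side0.png

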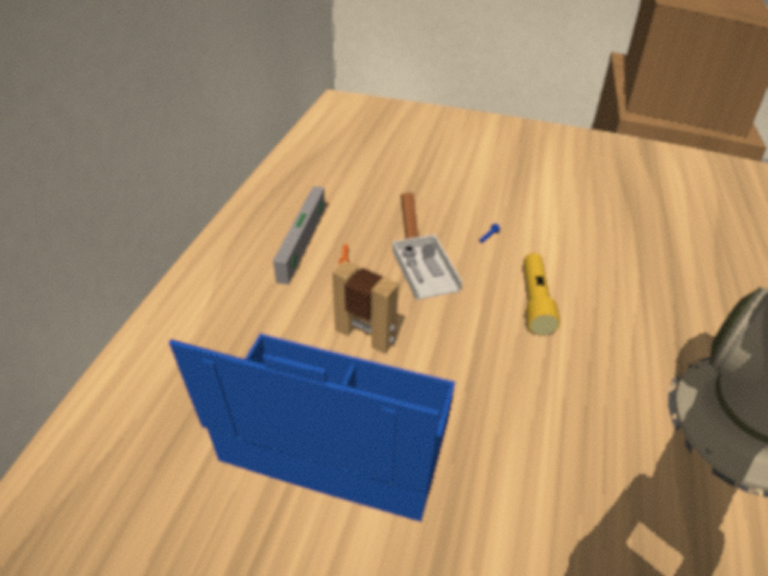

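The top view shows the cork bay at the far side (≈(200,238)/1.5) and the tin bay near. The tray is at (468,306)/1.5 with its mouth down-left and its handle up-right, and the clamp stands between tray and caddy. In the side view the lid stands about upright. Next I fit the poses.

```bash
python3 - <<'E'
from h import *
np.set_printoptions(precision=4,suppress=True)
z=np.load("top0.npz");W=z["W"];f=z["f"];hsv=cv2.cvtColor(f,cv2.COLOR_RGB2HSV)
v,u=np.mgrid[:384,:512]
# tray
m=(u>268)&(u<355)&(v>165)&(v<242)&(hsv[...,1]<45)&(W[...,2]<.04)&(W[...,2]>-.01)
n,l,st,c=cv2.connectedComponentsWithStats(m.astype(np.uint8));k=1+st[1:,4].argmax()
P=W[l==k];r=cv2.minAreaRect((P[:,:2]*1000).astype(np.float32));print("tray",st[k],r,cv2.boxPoints(r))
m=(u>325)&(u<375)&(v>160)&(v<195)&(W[...,2]>.03);P=W[m];
mu=np.median(P,0);print("handle",len(P),mu,np.linalg.svd(P-P.mean(0))[2][0],P[P[:,2].argmax()])
# caddy rim
b=(hsv[...,0]>100)&(hsv[...,0]<130)&(hsv[...,1]>120)
m=b&(u<180)&(u>40)&(W[...,2]>.079)&(W[...,2]<.089);P=W[m];r=cv2.minAreaRect((P[:,:2]*1000).astype(np.float32));print("rim",len(P),r,cv2.boxPoints(r))
m=b&(u<92)&(W[...,2]>.1);P=W[m];mu=P.mean(0);n=np.linalg.svd(P-mu)[2][2];print("lid",mu,n,P.max(0),P.min(0))
m=(u>200)&(u<245)&(v>140)&(v<205)&(W[...,2]>.1);P=W[m];r=cv2.minAreaRect((P[:,:2]*1000).astype(np.float32));print("clamp",r,cv2.boxPoints(r),P[:,2].max())
E
```

```text
tray [ 274  171   73   66 2418] ((520.2579345703125, -182.8636474609375), (82.03764343261719, 135.93080139160156), 32.179012298583984) [[ 449.344  -147.1838]
 [ 521.7362 -262.234 ]
 [ 591.1719 -218.5435]
 [ 518.7797 -103.4933]]
handle 335 [ 0.5712 -0.2603  0.0676] [-0.3098  0.4866 -0.8168] [ 0.5776 -0.2702  0.0889]
rim 1200 ((555.3107299804688, 183.7747344970703), (150.3779754638672, 263.6616516113281), 89.22753143310547) [[422.4782 110.3699]
 [686.1159 106.8153]
 [688.1432 257.1796]
 [424.5056 260.7342]]
lid [0.5542 0.2627 0.1809] [ 0.0144  0.9991 -0.0398] [0.6893 0.2708 0.2574] [0.4239 0.2569 0.1   ]
clamp ((574.4967041015625, -3.3001441955566406), (45.35796356201172, 91.93356323242188), 74.11248779296875) [[524.0775 -12.5294]
 [612.4992 -37.6962]
 [624.916    5.9291]
 [536.4942  31.0959]] 0.12434244337811395
```

```bash
cat >> h.py <<'E'
from scipy.spatial.transform import Rotation as Ro, Slerp
D0=np.array([-.5345,.845,0])          # tray forward at start
T0=np.array([.520,-.182,0.])          # tray origin at start
def Rtray(yaw,pitch):                 # pitch>0: nose down
    return (Ro.from_euler('z',yaw)*Ro.from_euler('y',pitch)).as_matrix()
YAW0=np.arctan2(D0[1],D0[0])
# tool in tray frame: z along bar downwards, y = -tray y
a=np.radians(30);Zt=np.array([np.sin(a),0,-np.cos(a)]);Yt=np.array([0,-1.,0])
RT=np.stack([np.cross(Yt,Zt),Yt,Zt],1);GP=np.array([-.1005,0,.0596])
def tool_for(origin,yaw,pitch,hp=-.0187):
    Rt=Rtray(yaw,pitch);R=Rt@RT
    return np.array(origin)+Rt@GP-R[:,2]*hp, R
def mouth_to_origin(m,yaw,pitch): return np.array(m)-Rtray(yaw,pitch)@np.array([.065,0,.003])
def plan(wps,start=None):
    """wps: list of (p,R,n) -> prints rows in tool axes"""
    s=ctrl.sense();p,R=start or (np.array(s["position"]),np.array(s["orientation"]))
    for q,Q,n in wps:
        sl=Slerp([0,1],Ro.from_matrix([R,Q]));out=[];cp,cR=p,R
        for i in range(1,n+1):
            np_=p+(q-p)*i/n;nR=sl(i/n).as_matrix()
            d=cR.T@(np_-cp)*100;r=Ro.from_matrix(cR.T@nR).as_rotvec()
            out.append("[[%s],[%s]]"%(",".join("%.2f"%x for x in d),",".join("%.3f"%x for x in r)));cp,cR=np_,nR
        print(n,"["+",".join(out)+"]");p,R=q,Q
E
python3 - <<'E'
from h import *
g,R=tool_for(T0,YAW0,0)
pre=g-R[:,2]*.12
s=ctrl.sense();R1=np.array(s["orientation"])
print(g,pre,R)
plan([(np.array([.42,.12,.33]),R1,10),(pre,R,11)])
E
```

```text
[ 0.56872661 -0.25903272  0.04340532] [ 0.60080118 -0.30973994  0.14732837] [[-0.4629565   0.84512033 -0.26728806]
 [ 0.73189568  0.53457612  0.42256017]
 [ 0.5         0.         -0.8660254 ]]
10 [[[-3.56,-2.97,-0.99],[0.000,-0.000,0.000]],[[-3.56,-2.97,-0.99],[0.000,0.000,0.000]],[[-3.56,-2.97,-0.99],[0.000,0.000,0.000]],[[-3.56,-2.97,-0.99],[0.000,0.000,0.000]],[[-3.56,-2.97,-0.99],[0.000,0.000,0.000]],[[-3.56,-2.97,-0.99],[0.000,0.000,0.000]],[[-3.56,-2.97,-0.99],[0.000,0.000,0.000]],[[-3.56,-2.97,-0.99],[0.000,0.000,0.000]],[[-3.56,-2.97,-0.99],[0.000,0.000,0.000]],[[-3.56,-2.97,-0.99],[0.000,0.000,0.000]]]
11 [[[-2.85,-3.13,1.66],[-0.016,0.046,0.059]],[[-3.11,-2.98,1.48],[-0.016,0.046,0.059]],[[-3.34,-2.81,1.28],[-0.016,0.046,0.059]],[[-3.56,-2.63,1.08],[-0.016,0.046,0.059]],[[-3.75,-2.43,0.87],[-0.016,0.046,0.059]],[[-3.92,-2.21,0.66],[-0.016,0.046,0.059]],[[-4.07,-1.98,0.44],[-0.016,0.046,0.059]],[[-4.20,-1.74,0.22],[-0.016,0.046,0.059]],[[-4.30,-1.49,0.00],[-0.016,0.046,0.059]],[[-4.38,-1.24,-0.22],[-0.016,0.046,0.059]],[[-4.43,-0.97,-0.44],[-0.016,0.046,0.059]]]
```

```bash
python3 -m jog '[[[-3.6,-3,-1],[0,0,0]],[[-3.6,-3,-1],[0,0,0]],[[-3.6,-3,-1],[0,0,0]],[[-3.6,-3,-1],[0,0,0]],[[-3.6,-3,-1],[0,0,0]],[[-3.6,-3,-1],[0,0,0]],[[-3.6,-3,-1],[0,0,0]],[[-3.6,-3,-1],[0,0,0]],[[-3.6,-3,-1],[0,0,0]],[[-3.6,-3,-1],[0,0,0]]]' 65 && python3 -m jog '[[[-2.9,-3.1,1.7],[-0.016,0.046,0.06]],[[-3.1,-3,1.5],[-0.016,0.046,0.06]],[[-3.3,-2.8,1.3],[-0.016,0.046,0.06]],[[-3.6,-2.6,1.1],[-0.016,0.046,0.06]],[[-3.8,-2.4,0.9],[-0.016,0.046,0.06]],[[-3.9,-2.2,0.7],[-0.016,0.046,0.06]],[[-4.1,-2,0.4],[-0.016,0.046,0.06]],[[-4.2,-1.7,0.2],[-0.016,0.046,0.06]],[[-4.3,-1.5,0],[-0.016,0.046,0.06]],[[-4.4,-1.2,-0.2],[-0.016,0.046,0.06]],[[-4.4,-1,-0.4],[-0.016,0.046,0.06]],[[0,0,0],[0,0,0]]]'
python3 - <<'E'
from h import *
g,R=tool_for(T0,YAW0,0)
pre=g-R[:,2]*.06
plan([(pre,R,4),(g,R,3)])
s=ctrl.sense();print(s["position"],s["qpos"])
E
```

```text
clock: 2.85
position: [0.4286, 0.1049, 0.3347]
orientation: [[-0.944, 0.329, 0.003], [0.329, 0.944, 0.0], [-0.002, 0.001, -1.0]]
ft_force: [-0.1, 0.4, -0.2]
grip_width: 0.651
clock: 4.35
position: [0.6123, -0.3428, 0.1398]
orientation: [[-0.436, 0.861, -0.262], [0.738, 0.509, 0.444], [0.515, 0.0, -0.857]]
ft_force: [0.7, 0.1, 0.5]
grip_width: 0.65
4 [[[0.81,0.15,1.78],[0.004,-0.004,-0.006]],[[0.81,0.16,1.78],[0.004,-0.004,-0.006]],[[0.82,0.18,1.77],[0.004,-0.004,-0.006]],[[0.83,0.19,1.77],[0.004,-0.004,-0.006]]]
3 [[[-0.00,0.00,2.00],[-0.000,0.000,0.000]],[[0.00,-0.00,2.00],[0.000,0.000,0.000]],[[-0.00,0.00,2.00],[0.000,0.000,0.000]]]
[ 0.61230758 -0.34283134  0.13982709] [-0.73581054  0.9948453   0.46111609  0.18986196  2.19834293 -1.19854805]
```

```bash
python3 -m jog '[[[0.8,0.2,1.8],[0.004,-0.004,-0.006]],[[0.8,0.2,1.8],[0.004,-0.004,-0.006]],[[0.8,0.2,1.8],[0.004,-0.004,-0.006]],[[0.8,0.2,1.8],[0.004,-0.004,-0.006]],[[0,0,0],[0,0,0]]]'
python3 - <<'E'
from h import *
d=ctrl.read_camera("side");save(d,"pre",2.5,(200,100,420,300))
g,R=tool_for(T0,YAW0,0);plan([(g,R,4)])
print(proj(d,[g-R[:,2]*.0187, g, ctrl.sense()["position"]]))
E
```

```text
clock: 4.97
position: [0.5854, -0.28, 0.0958]
orientation: [[-0.467, 0.843, -0.266], [0.732, 0.538, 0.419], [0.496, 0.001, -0.868]]
ft_force: [-0.0, -0.7, 0.7]
grip_width: 0.65
4 [[[-0.06,-0.07,1.49],[-0.000,0.001,0.001]],[[-0.06,-0.07,1.49],[-0.000,0.001,0.001]],[[-0.06,-0.07,1.49],[-0.000,0.001,0.001]],[[-0.06,-0.07,1.49],[-0.000,0.001,0.001]]]
[[273.14915153 139.79170661]
 [273.92969683 146.66728978]
 [270.71113973 124.75676288]]
```

View pics/pre.png

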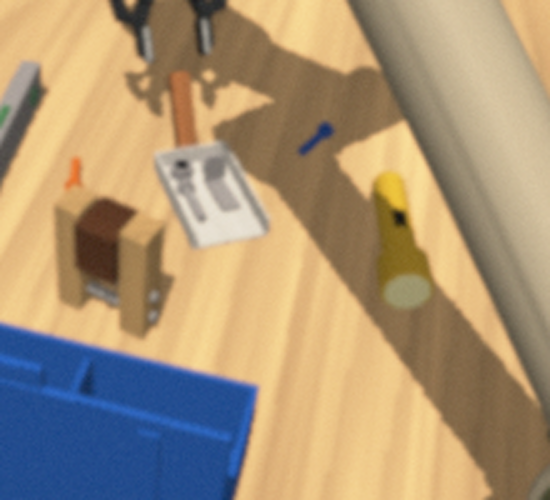

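The fingers at crop x≈147 and 205 straddle the handle top (180,75), centred. Descending and gripping.

```bash
python3 -m jog '[[[-0.1,-0.1,1.5],[0,0,0]],[[-0.1,-0.1,1.5],[0,0,0]],[[-0.1,-0.1,1.5],[0,0,0]],[[0,0,1.5],[0,0,0]],[[0,0,0.1],[0,0,0]]]' && python3 -m jog '[[[0,0,0],[0,0,0]],[[0,0,0],[0,0,0]],[[0,0,0],[0,0,0]],[[0,0,0],[0,0,0]],[[0,0,0],[0,0,0]]]' 0 90
python3 - <<'E'
from h import *
s=ctrl.sense();print(s["position"],s["orientation"],s["ft_force"],s["ft_torque"],s["grip_width"])
R=np.array(s["orientation"]);p=np.array(s["position"])
print("grasp err mm",(tool_for(T0,YAW0,0)[0]-p)*1000)
np.savez("grasp.npz",p=p,R=R)
# lift: +z 15cm, nose up
q,Q=tool_for(T0+[0,0,.06],YAW0,-.15);q2,Q2=tool_for(T0+[0,0,.19],YAW0,-.15)
plan([(q,Q,6),(q2,Q2,6)])
E
```

```text
clock: 5.65
position: [0.571, -0.2625, 0.0452]
orientation: [[-0.471, 0.844, -0.257], [0.737, 0.536, 0.412], [0.486, 0.005, -0.874]]
ft_force: [-0.8, -0.0, 0.4]
grip_width: 0.652
clock: 6.28
position: [0.5722, -0.264, 0.0469]
orientation: [[-0.472, 0.844, -0.254], [0.738, 0.536, 0.41], [0.483, 0.006, -0.876]]
ft_force: [0.8, 0.3, -1.1]
grip_width: 0.25
[ 0.57219677 -0.26395052  0.04691745] [[-0.47170391  0.84436138 -0.25406549]
 [ 0.73802757  0.53574042  0.41024078]
 [ 0.48250463  0.00600484 -0.87587284]] [ 0.81243598  0.32421204 -1.11417266] [-0.25860581 -0.11612902 -0.04896744] 0.25020053220925265
grasp err mm [-3.47015643  4.91779886 -3.51212783]
6 [[[0.35,-0.00,-0.61],[0.001,0.028,0.001]],[[0.37,-0.00,-0.60],[0.001,0.028,0.001]],[[0.38,-0.00,-0.59],[0.001,0.028,0.001]],[[0.40,-0.00,-0.58],[0.001,0.028,0.001]],[[0.42,-0.00,-0.57],[0.001,0.028,0.001]],[[0.43,-0.00,-0.56],[0.001,0.028,0.001]]]
6 [[[1.35,0.00,-1.69],[-0.000,0.000,0.000]],[[1.35,-0.00,-1.69],[0.000,0.000,0.000]],[[1.35,-0.00,-1.69],[0.000,0.000,0.000]],[[1.35,-0.00,-1.69],[0.000,0.000,0.000]],[[1.35,-0.00,-1.69],[0.000,0.000,0.000]],[[1.35,-0.00,-1.69],[0.000,0.000,0.000]]]
```

```bash
cat >> h.py <<'E'
import os
if os.path.exists("grasp.npz"):
    _g=np.load("grasp.npz");_R0=Rtray(YAW0,0);RT=_R0.T@_g["R"];PT=_R0.T@(_g["p"]-T0)
    def tool_for(origin,yaw,pitch):
        Rt=Rtray(yaw,pitch);return np.array(origin)+Rt@PT,Rt@RT
    def tray_now():
        s=ctrl.sense();Rt=np.array(s["orientation"])@RT.T;return np.array(s["position"])-Rt@PT,Rt
E
python3 -m jog '[[[0.5,0,-0.9],[0,0,0]],[[0.5,0,-0.9],[0,0,0]],[[0.5,0,-0.9],[0,0.03,0]],[[0.5,0,-0.9],[0,0.03,0]],[[0.5,0,-0.9],[0,0.03,0]],[[0.5,0,-0.9],[0,0.03,0]],[[0.7,0,-1.1],[0,0.03,0]],[[1,0,-1.3],[0,0,0]],[[1,0,-1.3],[0,0,0]],[[1,0,-1.3],[0,0,0]],[[1,0,-1.3],[0,0,0]],[[1,0,-1.3],[0,0,0]],[[0,0,0],[0,0,0]]]'
python3 - <<'E'
from h import *
np.set_printoptions(precision=4,suppress=True)
d=ctrl.read_camera("side");save(d,"lift",2.5,(200,60,420,260))
o,Rt=tray_now();print("tray",o,Ro.from_matrix(Rt).as_euler('ZYX'))
s=ctrl.sense();print(s["ft_force"],s["ft_torque"],s["grip_width"],s["qpos"])
yc=np.arctan2(.9999,.0135)
M=np.array([.5553,.1838,0])+.065*np.array([1,-.0135,0])-.035*np.array([.0135,1,0])
print("mouth target",M)
o2=mouth_to_origin(M+[0,0,.17],yc,-.15)
q,Q=tool_for(o2,yc,-.15);plan([(q,Q,16)])
E
```

```text
clock: 7.9
position: [0.5731, -0.267, 0.2175]
orientation: [[-0.432, 0.844, -0.317], [0.672, 0.536, 0.511], [0.601, 0.008, -0.799]]
ft_force: [-0.7, 0.2, -4.8]
grip_width: 0.241
tray [ 0.5176 -0.1801  0.1839] [ 2.1363 -0.1433 -0.001 ]
[-0.124  -0.5176 -3.9382] [-0.8444 -0.4987  0.0414] 0.24689934751547843 [-0.7006  0.8359  0.6373  0.2468  2.2762 -1.1673]
mouth target [0.6198 0.1479 0.    ]
16 [[[0.82,1.07,0.84],[-0.022,0.000,0.029]],[[0.85,1.02,0.86],[-0.022,0.000,0.029]],[[0.87,0.98,0.88],[-0.022,0.000,0.029]],[[0.90,0.93,0.91],[-0.022,0.000,0.029]],[[0.93,0.89,0.93],[-0.022,0.000,0.029]],[[0.95,0.84,0.94],[-0.022,0.000,0.029]],[[0.98,0.79,0.96],[-0.022,0.000,0.029]],[[1.00,0.74,0.98],[-0.022,0.000,0.029]],[[1.02,0.69,1.00],[-0.022,0.000,0.029]],[[1.04,0.64,1.01],[-0.022,0.000,0.029]],[[1.06,0.59,1.02],[-0.022,0.000,0.029]],[[1.07,0.53,1.04],[-0.022,0.000,0.029]],[[1.09,0.48,1.05],[-0.022,0.000,0.029]],[[1.10,0.43,1.06],[-0.022,0.000,0.029]],[[1.11,0.37,1.07],[-0.022,0.000,0.029]],[[1.12,0.32,1.07],[-0.022,0.000,0.029]]]
```

View pics/lift.png

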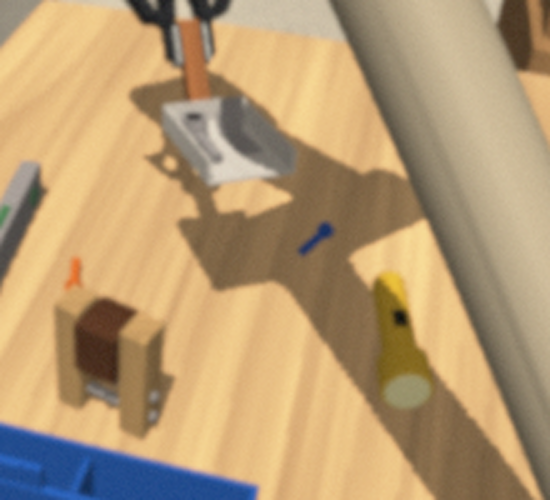

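The tray is held, level across, with the fixings in it. Now carrying it over the clamp.

```bash
python3 -m jog '[[[0.5,0.6,0.4],[-0.01,0,0.015]],[[0.8,1.1,0.8],[-0.022,0,0.029]],[[0.9,1,0.8],[-0.022,0,0.029]],[[0.9,1,0.9],[-0.022,0,0.029]],[[0.9,0.9,0.9],[-0.022,0,0.029]],[[0.9,0.9,0.9],[-0.022,0,0.029]],[[1,0.8,0.9],[-0.022,0,0.029]],[[1,0.8,1],[-0.022,0,0.029]],[[1,0.7,1],[-0.022,0,0.029]],[[1,0.7,1],[-0.022,0,0.029]],[[1.1,0.6,1],[-0.022,0,0.029]],[[1.1,0.6,1],[-0.022,0,0.029]],[[1.1,0.5,1],[-0.022,0,0.029]],[[1.1,0.5,1],[-0.022,0,0.029]],[[1,0.4,1],[-0.022,0,0.029]],[[0.9,0.3,0.9],[-0.018,0,0.02]],[[0.5,0.2,0.5],[0,0,0]],[[0,0,0],[0,0,0]]]'
cat > dump.py <<'E'
from h import *
np.set_printoptions(precision=4,suppress=True)
o,Rt=tray_now();print("tray",o,"mouth",o+Rt@[.065,0,.003],Ro.from_matrix(Rt).as_euler('ZYX'))
s=ctrl.sense();print(s["ft_force"],s["grip_width"],s["qpos"])
yc=np.arctan2(.9999,.0135)
M=np.array([.5553,.1838,0])+.065*np.array([1,-.0135,0])-.035*np.array([.0135,1,0])
def tgt(z,p): return tool_for(mouth_to_origin(M+[0,0,z],yc,p),yc,p)
E
python3 - <<'E'
from dump import *
d=ctrl.read_camera("top");save(d,"carry",2.5,(30,80,330,310))
plan([(*tgt(.16,.1),3),(*tgt(.095,.45),5),(*tgt(.095,1.05),8)])
E
```

```text
clock: 10.2
position: [0.6197, -0.0051, 0.1814]
orientation: [[0.028, 1.0, -0.01], [0.788, -0.016, 0.615], [0.615, -0.025, -0.788]]
ft_force: [0.2, -1.6, -4.1]
grip_width: 0.247
tray [0.62   0.0983 0.1505] mouth [0.6215 0.162  0.1638] [ 1.5496 -0.1591  0.0319]
[ 0.2112 -1.6262 -4.1024] 0.24688965879989214 [-0.4407  0.6264  1.1762  0.5874  1.6544 -0.4616]
3 [[[0.69,-0.09,-1.08],[-0.008,-0.086,-0.007]],[[0.60,-0.07,-1.14],[-0.008,-0.086,-0.007]],[[0.50,-0.06,-1.19],[-0.008,-0.086,-0.007]]]
5 [[[0.44,-0.00,0.51],[0.000,-0.070,-0.000]],[[0.47,-0.00,0.48],[0.000,-0.070,-0.000]],[[0.50,0.00,0.44],[0.000,-0.070,-0.000]],[[0.53,0.00,0.41],[0.000,-0.070,-0.000]],[[0.56,0.00,0.37],[0.000,-0.070,-0.000]]]
8 [[[1.09,0.01,-0.60],[0.000,-0.075,-0.000]],[[1.04,0.01,-0.68],[0.000,-0.075,-0.000]],[[0.99,0.01,-0.75],[0.000,-0.075,-0.000]],[[0.93,0.01,-0.83],[0.000,-0.075,-0.000]],[[0.86,0.01,-0.89],[0.000,-0.075,-0.000]],[[0.79,0.01,-0.95],[0.000,-0.075,-0.000]],[[0.72,0.01,-1.01],[0.000,-0.075,-0.000]],[[0.64,0.01,-1.06],[0.000,-0.075,-0.000]]]
```

View pics/carry.png

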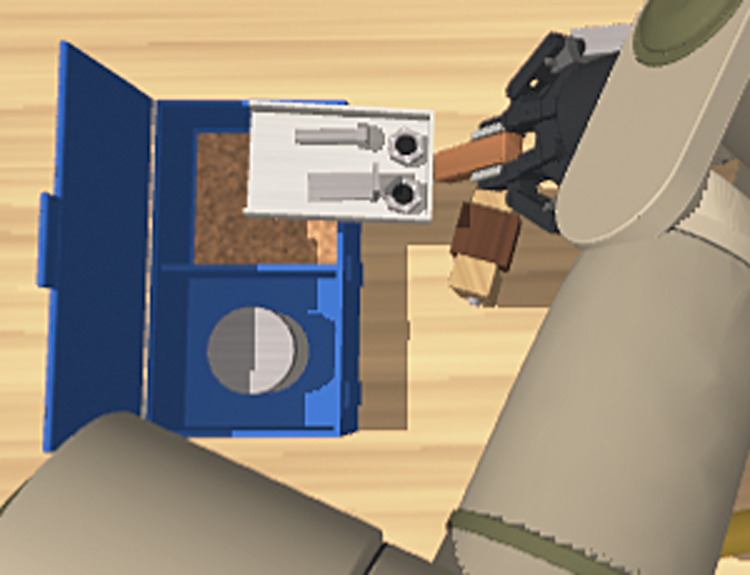

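```bash
python3 -m jog '[[[0.6,-0.1,-1.1],[-0.008,-0.08,-0.007]],[[0.6,-0.1,-1.1],[-0.008,-0.09,-0.007]],[[0.5,-0.1,-1.2],[-0.008,-0.09,-0.007]],[[0.4,0,0.5],[0,-0.07,0]],[[0.5,0,0.5],[0,-0.07,0]],[[0.5,0,0.4],[0,-0.07,0]],[[0.5,0,0.4],[0,-0.07,0]],[[0.6,0,0.4],[0,-0.07,0]]]'
python3 - <<'E'
from dump import *
plan([(*tgt(.095,1.0),9)])
E
```

```text
clock: 11.25
position: [0.6173, 0.0155, 0.2045]
orientation: [[0.017, 1.0, 0.004], [0.999, -0.017, 0.037], [0.037, 0.003, -0.999]]
ft_force: [0.2, -0.8, -4.2]
grip_width: 0.248
tray [0.6182 0.0811 0.1189] mouth [0.6194 0.1405 0.0923] [1.5511 0.4667 0.002 ]
[ 0.2124 -0.8262 -4.1933] 0.24839783823233716 [-0.182   0.5169  1.1471  0.037   1.4808 -0.1688]
9 [[[0.93,0.01,-0.53],[-0.000,-0.059,-0.001]],[[0.90,0.01,-0.58],[-0.000,-0.059,-0.001]],[[0.86,0.01,-0.64],[-0.000,-0.059,-0.001]],[[0.82,0.01,-0.69],[-0.000,-0.059,-0.001]],[[0.78,0.01,-0.73],[-0.000,-0.059,-0.001]],[[0.73,0.01,-0.78],[-0.000,-0.059,-0.001]],[[0.69,0.02,-0.82],[-0.000,-0.059,-0.001]],[[0.64,0.02,-0.86],[-0.000,-0.059,-0.001]],[[0.58,0.02,-0.90],[-0.000,-0.059,-0.001]]]
```

```bash
python3 -m jog '[[[0.9,0,-0.5],[0,-0.06,0]],[[0.9,0,-0.6],[0,-0.06,0]],[[0.9,0,-0.6],[0,-0.06,0]],[[0.8,0,-0.7],[0,-0.06,0]],[[0.8,0,-0.7],[0,-0.06,0]],[[0.7,0,-0.8],[0,-0.06,0]],[[0.7,0,-0.8],[0,-0.06,0]],[[0.6,0,-0.9],[0,-0.06,0]],[[0.6,0,-0.9],[0,-0.06,0]],[[0,0,0],[0,0,0]],[[0,0,0],[0,0,0]],[[0,0,0],[0,0,0]]]'
python3 - <<'E'
from dump import *
d=ctrl.read_camera("top");save(d,"dump",2.5,(30,80,330,310))
plan([(*tgt(.11,1.0),2),(*tgt(.17,.45),5),(*tgt(.17,0),5)])
E
```

```text
clock: 12.75
position: [0.6175, 0.0981, 0.2542]
orientation: [[0.019, 1.0, -0.021], [0.875, -0.027, -0.483], [-0.484, -0.009, -0.875]]
ft_force: [0.2, 1.0, -3.3]
grip_width: 0.246
tray [0.6164 0.1103 0.147 ] mouth [0.617  0.1474 0.0936] [1.5556 1.0085 0.0206]
[ 0.2244  0.9801 -3.3111] 0.24610932408507302 [ 0.1646  0.5891  0.965  -0.4967  1.6854  0.1558]
2 [[[-0.42,0.09,-0.68],[-0.009,0.004,-0.006]],[[-0.42,0.10,-0.68],[-0.009,0.004,-0.006]]]
5 [[[-1.44,-0.01,0.55],[-0.000,0.110,0.001]],[[-1.49,-0.01,0.39],[-0.000,0.110,0.001]],[[-1.52,-0.01,0.23],[-0.000,0.110,0.001]],[[-1.54,-0.01,0.06],[-0.000,0.110,0.001]],[[-1.53,-0.01,-0.11],[-0.000,0.110,0.001]]]
5 [[[-0.77,-0.01,1.28],[-0.000,0.090,0.000]],[[-0.89,-0.01,1.21],[-0.000,0.090,0.000]],[[-0.99,-0.01,1.12],[-0.000,0.090,0.000]],[[-1.09,-0.01,1.03],[-0.000,0.090,0.000]],[[-1.18,-0.01,0.93],[-0.000,0.090,0.000]]]
```

View pics/dump.png

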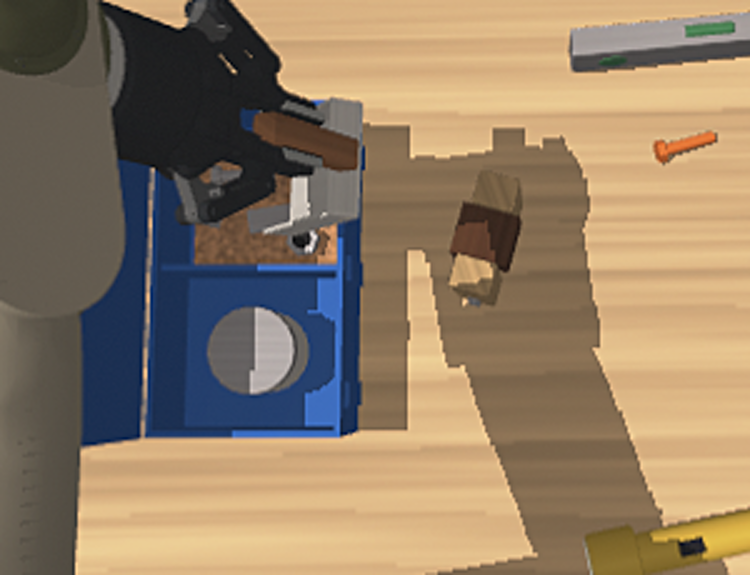

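Force reads 3.3 N, where about 2.7 N would mean empty, and something L-shaped shows at the mouth (crop (300,205)). I tip further and jiggle a little.

```bash
python3 - <<'E'
from dump import *
plan([(*tgt(.10,1.35),5)])
d=ctrl.read_camera("top");W=cloud(d)
h=W[:,:,:]
# crop px to full: (x/2.5+30, y/2.5+80)
for c in((300,200),(305,190),(270,215),(303,240),(340,200)): print(c,W[int(c[1]/2.5+80),int(c[0]/2.5+30)])
E
```

```text
tray [0.6164 0.1102 0.147 ] mouth [0.6171 0.1473 0.0936] [1.5554 1.0086 0.0205]
[ 0.4726 -0.4035 -2.5199] 0.24269777698674294 [ 0.1646  0.5891  0.965  -0.4969  1.6854  0.1559]
5 [[[0.87,0.02,-0.79],[-0.004,-0.068,-0.002]],[[0.81,0.03,-0.85],[-0.004,-0.068,-0.002]],[[0.75,0.03,-0.90],[-0.004,-0.068,-0.002]],[[0.69,0.04,-0.95],[-0.004,-0.068,-0.002]],[[0.62,0.04,-1.00],[-0.004,-0.068,-0.002]]]
(300, 200) [0.6012 0.1358 0.1127]
(305, 190) [0.6074 0.1302 0.1215]
(270, 215) [0.6053 0.1832 0.0102]
(303, 240) [0.5821 0.1532 0.0209]
(340, 200) [0.5854 0.0885 0.2082]
```

Those points are the tray floor and the force is now 2.5 N, so it looks empty. Retreating and looking.

```bash
python3 -m jog '[[[-0.4,0.1,-0.7],[-0.009,0,-0.006]],[[-0.4,0.1,-0.7],[-0.009,0,-0.006]],[[-1.4,0,0.5],[0,0.11,0]],[[-1.5,0,0.4],[0,0.11,0]],[[-1.5,0,0.2],[0,0.11,0]],[[-1.5,0,0.1],[0,0.11,0]],[[-1.5,0,-0.1],[0,0.11,0]],[[-0.8,0,1.3],[0,0.09,0]],[[-0.9,0,1.2],[0,0.09,0]],[[-1,0,1.1],[0,0.09,0]],[[-1.1,0,1],[0,0.09,0]],[[-1.2,0,0.9],[0,0.09,0]]]'
python3 - <<'E'
from dump import *
plan([(*tool_for(T0+[0,0,.16],YAW0,0),10),(*tool_for(T0+[0,0,.03],YAW0,0),5)])
E
```

```text
clock: 14.35
position: [0.6216, -0.0176, 0.2241]
orientation: [[-0.012, 1.0, 0.018], [0.871, 0.002, 0.492], [0.492, 0.022, -0.87]]
ft_force: [-0.1, 0.0, -3.6]
grip_width: 0.247
tray [0.622  0.0801 0.1783] mouth [0.6219 0.145  0.182 ] [ 1.5715 -0.011  -0.0159]
[-0.1357  0.0441 -3.5637] 0.24659298499655027 [-0.4164  0.557   1.1146  0.4774  1.6648 -0.4256]
10 [[[-2.22,-0.50,-1.07],[0.029,-0.000,-0.048]],[[-2.20,-0.64,-1.05],[0.029,-0.000,-0.048]],[[-2.16,-0.78,-1.03],[0.029,-0.000,-0.048]],[[-2.12,-0.91,-1.01],[0.029,-0.000,-0.048]],[[-2.07,-1.04,-0.98],[0.029,-0.000,-0.048]],[[-2.02,-1.17,-0.95],[0.029,-0.000,-0.048]],[[-1.96,-1.29,-0.91],[0.029,-0.000,-0.048]],[[-1.90,-1.41,-0.87],[0.029,-0.000,-0.048]],[[-1.83,-1.52,-0.83],[0.029,-0.000,-0.048]],[[-1.75,-1.63,-0.78],[0.029,-0.000,-0.048]]]
5 [[[-1.25,-0.02,2.28],[-0.000,0.000,0.000]],[[-1.25,-0.02,2.28],[0.000,0.000,0.000]],[[-1.25,-0.02,2.28],[0.000,0.000,0.000]],[[-1.25,-0.02,2.28],[0.000,0.000,0.000]],[[-1.25,-0.02,2.28],[0.000,0.000,0.000]]]
```

```bash
python3 - <<'E'
from dump import *
for i in range(2): d=ctrl.read_camera("top");print(ctrl.sense()["ft_force"])
save(d,"after",2.5,(30,80,330,310))
E
```

```text
tray [0.622  0.0801 0.1783] mouth [0.6219 0.145  0.182 ] [ 1.5715 -0.011  -0.0159]
[-0.1357  0.0441 -3.5637] 0.24659298499655027 [-0.4164  0.557   1.1146  0.4774  1.6648 -0.4256]
[-0.4294 -2.5281 -4.5378]
[-0.176   0.0143 -2.8663]
```

View pics/after.png

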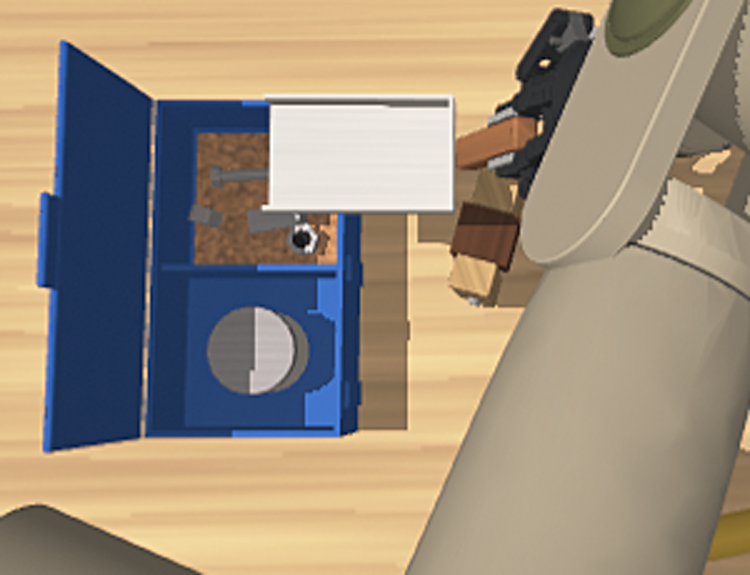

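The tray is empty. In the bay I see the bolt (240,177), a nut on edge (205,215), the bracket (270,220) and a nut (303,238). Returning the tray.

```bash
python3 -m jog '[[[-2.2,-0.5,-1.1],[0.029,0,-0.048]],[[-2.2,-0.6,-1],[0.029,0,-0.048]],[[-2.2,-0.8,-1],[0.029,0,-0.048]],[[-2.1,-0.9,-1],[0.029,0,-0.048]],[[-2.1,-1,-1],[0.029,0,-0.048]],[[-2,-1.2,-1],[0.029,0,-0.048]],[[-2,-1.3,-0.9],[0.029,0,-0.048]],[[-1.9,-1.4,-0.9],[0.029,0,-0.048]],[[-1.8,-1.5,-0.8],[0.029,0,-0.048]],[[-1.7,-1.6,-0.8],[0.029,0,-0.048]],[[0,0,0],[0,0,0]]]'
python3 - <<'E'
from dump import *
plan([(*tool_for(T0+[0,0,.02],YAW0,0),8)])
E
```

```text
clock: 15.82
position: [0.5778, -0.2694, 0.2235]
orientation: [[-0.492, 0.832, -0.255], [0.748, 0.554, 0.365], [0.445, -0.011, -0.895]]
ft_force: [0.5, 0.1, -2.0]
grip_width: 0.243
tray [ 0.5243 -0.1908  0.1726] mouth [ 0.4883 -0.1366  0.1728] [2.1571 0.0421 0.0171]
[ 0.4855  0.0802 -2.0144] 0.24322398590941205 [-0.6738  0.7597  0.7055  0.1482  2.1166 -1.2097]
8 [[[-0.79,0.00,1.80],[-0.003,0.005,0.001]],[[-0.80,-0.00,1.79],[-0.003,0.005,0.001]],[[-0.80,-0.01,1.79],[-0.003,0.005,0.001]],[[-0.81,-0.01,1.78],[-0.003,0.005,0.001]],[[-0.82,-0.02,1.78],[-0.003,0.005,0.001]],[[-0.83,-0.02,1.77],[-0.003,0.005,0.001]],[[-0.84,-0.03,1.77],[-0.003,0.005,0.001]],[[-0.85,-0.03,1.77],[-0.003,0.005,0.001]]]
```

```bash
python3 -m jog '[[[-0.8,0,1.8],[-0.003,0.005,0]],[[-0.8,0,1.8],[-0.003,0.005,0]],[[-0.8,0,1.8],[-0.003,0.005,0]],[[-0.8,0,1.8],[-0.003,0.005,0]],[[-0.8,0,1.8],[-0.003,0.005,0]],[[-0.8,0,1.8],[-0.003,0.005,0]],[[-0.8,0,1.8],[-0.003,0.005,0]],[[-0.8,0,1.7],[-0.003,0.005,0]],[[0,0,0],[0,0,0]]]'
python3 - <<'E'
from dump import *
plan([(*tool_for(T0+[0,0,0],YAW0,0),3)])
E
```

```text
clock: 16.95
position: [0.5799, -0.2547, 0.0722]
orientation: [[-0.491, 0.837, -0.244], [0.741, 0.548, 0.388], [0.458, 0.009, -0.889]]
ft_force: [0.9, 0.1, -2.8]
grip_width: 0.245
tray [ 0.5274 -0.1745  0.0226] mouth [ 0.4919 -0.12    0.0238] [ 2.1489  0.0279 -0.0033]
[ 0.8735  0.0925 -2.7945] 0.2454053761595214 [-0.6648  0.8581  0.9423  0.159   1.79   -1.2476]
3 [[[-0.49,-0.39,0.69],[-0.001,0.009,0.005]],[[-0.50,-0.39,0.69],[-0.001,0.009,0.005]],[[-0.51,-0.39,0.68],[-0.001,0.009,0.005]]]
```

```bash
python3 -m jog '[[[-0.5,-0.4,0.7],[0,0.009,0.005]],[[-0.5,-0.4,0.6],[0,0.009,0.005]],[[-0.4,-0.4,0.5],[0,0.009,0.005]],[[0,0,0],[0,0,0]]]'
python3 - <<'E'
from dump import *
plan([(*tool_for(T0+[0,0,0],YAW0,0),1)])
E
```

```text
clock: 17.45
position: [0.5723, -0.2658, 0.05]
orientation: [[-0.471, 0.845, -0.256], [0.74, 0.536, 0.407], [0.48, 0.002, -0.877]]
ft_force: [0.7, -0.0, -1.8]
grip_width: 0.241
tray [ 0.5201 -0.184   0.0028] mouth [ 0.4854 -0.1291  0.0056] [2.1345 0.0026 0.0038]
[ 0.7205 -0.0181 -1.7675] 0.2407371005564245 [-0.6859  0.8903  0.9485  0.1568  1.7791 -1.2564]
1 [[[-0.00,0.08,0.34],[-0.003,0.003,-0.002]]]
```

```bash
python3 -m jog '[[[0,0.1,0.2],[-0.003,0.003,-0.002]],[[-0.05,0,0.1],[0,0,0]],[[0,0,0],[0,0,0]]]'
python3 - <<'E'
from dump import *
plan([(*tool_for(T0+[0,0,0],YAW0,0),1)])
E
```

```text
clock: 17.82
position: [0.5729, -0.2644, 0.0474]
orientation: [[-0.472, 0.844, -0.254], [0.738, 0.536, 0.41], [0.482, 0.006, -0.876]]
ft_force: [-0.1, 0.0, -1.9]
grip_width: 0.243
tray [ 0.5207 -0.1824  0.0005] mouth [ 0.486  -0.1275  0.0035] [ 2.1348  0.0003 -0.0005]
[-0.1132  0.0192 -1.9439] 0.243413698293618 [-0.6854  0.8929  0.9513  0.1611  1.7746 -1.2582]
1 [[[0.04,-0.04,0.08],[0.000,0.000,0.000]]]
```

```bash
python3 -m jog '[[[0,0,0],[0,0,0]],[[0,0,0],[0,0,0]],[[0,0,0],[0,0,0]],[[0,0,-1.5],[0,0,0]],[[0,0,-2.5],[0,0,0]],[[0,0,-3],[0,0,0]],[[0,0,-3],[0,0,0]],[[0,0,-3],[0,0,0]],[[0,0,0],[0,0,0]]]' 65
cat > lid.py <<'E'
from h import *
np.set_printoptions(precision=4,suppress=True)
y=np.array([.866,.5,0]);z=np.array([0,0,-1.]);RL=np.stack([np.cross(y,z),y,z],1)
U=np.array([.0135,.9999,0]);H=np.array([.5563,.2588,.086])
def tip(th,rho=.12,f=.018):
    return H-U*rho*np.cos(th)+np.array([0,0,rho*np.sin(th)])+(.007+f*np.sin(th))*(U*np.sin(th)+np.array([0,0,np.cos(th)]))
E
python3 - <<'E'
from lid import *
s=ctrl.sense();print(s["position"],s["qpos"])
d=ctrl.read_camera("top");W=cloud(d);hsv=cv2.cvtColor(d["frame"],cv2.COLOR_RGB2HSV)
v,u=np.mgrid[:384,:512]
m=(u>268)&(u<355)&(v>165)&(v<242)&(hsv[...,1]<45)&(W[...,2]<.04)&(W[...,2]>-.01)
n,l,st,c=cv2.connectedComponentsWithStats(m.astype(np.uint8));k=1+st[1:,4].argmax()
print("tray",cv2.minAreaRect((W[l==k][:,:2]*1000).astype(np.float32)))
p=np.array(s["position"]);R=np.array(s["orientation"])
a=np.array([.50,-.05,.36]);b=np.array([.50,.20,.40]);c=np.array([.556,.345,.34])
plan([(a,RL,9),(b,RL,5),(c,RL,4)])
E
```

```text
clock: 18.95
position: [0.6066, -0.3185, 0.1662]
orientation: [[-0.473, 0.844, -0.254], [0.737, 0.536, 0.411], [0.483, 0.007, -0.876]]
ft_force: [-0.2, 0.2, -0.6]
grip_width: 0.648
[ 0.6066 -0.3185  0.1662] [-0.7116  0.9166  0.5479  0.1749  2.1539 -1.2187]
tray ((573.1732177734375, -222.6710662841797), (35.436798095703125, 10.521621704101562), 48.15926742553711)
9 [[[3.80,0.61,-0.37],[-0.001,-0.056,0.005]],[[3.78,0.60,-0.58],[-0.001,-0.056,0.005]],[[3.74,0.58,-0.79],[-0.001,-0.056,0.005]],[[3.69,0.56,-1.00],[-0.001,-0.056,0.005]],[[3.63,0.54,-1.21],[-0.001,-0.056,0.005]],[[3.56,0.53,-1.41],[-0.001,-0.056,0.005]],[[3.48,0.51,-1.61],[-0.001,-0.056,0.005]],[[3.39,0.50,-1.80],[-0.001,-0.056,0.005]],[[3.28,0.48,-1.99],[-0.001,-0.056,0.005]]]
5 [[[4.33,2.50,-0.80],[0.000,0.000,-0.000]],[[4.33,2.50,-0.80],[0.000,0.000,0.000]],[[4.33,2.50,-0.80],[0.000,0.000,0.000]],[[4.33,2.50,-0.80],[0.000,0.000,0.000]],[[4.33,2.50,-0.80],[0.000,0.000,0.000]]]
4 [[[2.44,3.02,1.50],[0.000,0.000,-0.000]],[[2.44,3.02,1.50],[0.000,0.000,0.000]],[[2.44,3.02,1.50],[0.000,0.000,0.000]],[[2.44,3.02,1.50],[0.000,0.000,0.000]]]
```

```bash
python3 -m jog '[[[3.8,0.6,-0.9],[0,-0.056,0]],[[3.8,0.6,-0.9],[0,-0.056,0]],[[3.8,0.6,-0.9],[0,-0.056,0]],[[3.7,0.6,-1.2],[0,-0.056,0]],[[3.6,0.5,-1.3],[0,-0.056,0]],[[3.6,0.5,-1.5],[0,-0.056,0]],[[3.5,0.5,-1.7],[0,-0.056,0]],[[3.4,0.5,-1.8],[0,-0.056,0]],[[3.3,0.5,-2],[0,-0.056,0]],[[4.3,2.5,-0.8],[0,0,0]],[[4.3,2.5,-0.8],[0,0,0]],[[4.3,2.5,-0.8],[0,0,0]],[[4.3,2.5,-0.8],[0,0,0]],[[4.3,2.5,-0.8],[0,0,0]],[[0,0,0],[0,0,0]]]' 0
python3 - <<'E'
from lid import *
d=ctrl.read_camera("top");W=cloud(d);hsv=cv2.cvtColor(d["frame"],cv2.COLOR_RGB2HSV)
v,u=np.mgrid[:384,:512]
m=(u>268)&(u<355)&(v>165)&(v<242)&(hsv[...,1]<45)&(W[...,2]<.04)&(W[...,2]>-.01)
n,l,st,c=cv2.connectedComponentsWithStats(m.astype(np.uint8));k=1+st[1:,4].argmax()
P=W[l==k];print("tray",cv2.minAreaRect((P[:,:2]*1000).astype(np.float32)),np.median(P[:,2]))
c=np.array([.556,.345,.33]);c2=c.copy();c2[2]=.20
plan([(c,RL,5),(c2,RL,4)])
E
```

```text
clock: 20.88
position: [0.4716, 0.2139, 0.4024]
orientation: [[-0.542, 0.84, -0.019], [0.84, 0.542, 0.007], [0.016, -0.013, -1.0]]
ft_force: [-0.2, -0.4, -1.1]
grip_width: 0.002
tray ((520.6978149414062, -183.9478759765625), (82.08732604980469, 136.14208984375), 31.579017639160156) 0.002466464548354308
5 [[[1.30,2.87,1.42],[-0.003,-0.003,0.009]],[[1.33,2.85,1.43],[-0.003,-0.003,0.009]],[[1.36,2.84,1.43],[-0.003,-0.003,0.009]],[[1.39,2.82,1.44],[-0.003,-0.003,0.009]],[[1.42,2.80,1.44],[-0.003,-0.003,0.009]]]
4 [[[0.00,0.00,3.25],[0.000,0.000,-0.000]],[[0.00,0.00,3.25],[0.000,0.000,0.000]],[[0.00,0.00,3.25],[0.000,0.000,0.000]],[[0.00,0.00,3.25],[0.000,0.000,0.000]]]
```

Tray is back within about 1 mm and 0.6°, flat. Going behind the lid.

```bash
python3 -m jog '[[[2,2.8,0.5],[0,0,0.009]],[[2,2.8,0.8],[0,0,0.009]],[[2,2.8,1],[0,0,0.009]],[[1.4,2.8,1.4],[0,0,0.009]],[[1.4,2.8,1.4],[0,0,0.009]],[[0,0,2],[0,0,0]],[[0,0,0],[0,0,0]]]'
python3 - <<'E'
from lid import *
s=ctrl.sense();print(s["position"],s["qpos"])
c2=np.array([.556,.345,.20]);
plan([(c2,RL,4),(tip(1.61),RL,4)])
E
```

```text
clock: 21.8
position: [0.5465, 0.3561, 0.3207]
orientation: [[-0.492, 0.87, -0.031], [0.87, 0.492, -0.001], [0.015, -0.027, -1.0]]
ft_force: [0.5, 0.3, 0.3]
grip_width: -0.003
[0.5465 0.3561 0.3207] [ 0.3918  0.5548  0.7537  0.0118  1.8618 -0.1199]
4 [[[-0.40,0.15,3.01],[-0.007,-0.004,-0.002]],[[-0.39,0.13,3.01],[-0.007,-0.004,-0.002]],[[-0.38,0.11,3.01],[-0.007,-0.004,-0.002]],[[-0.37,0.09,3.02],[-0.007,-0.004,-0.002]]]
4 [[[-1.23,-0.69,-0.12],[0.000,0.000,-0.000]],[[-1.23,-0.69,-0.12],[0.000,0.000,0.000]],[[-1.23,-0.69,-0.12],[0.000,0.000,0.000]],[[-1.23,-0.69,-0.12],[0.000,0.000,0.000]]]
```

```bash
python3 -m jog '[[[-0.3,0.2,3],[-0.007,-0.004,0]],[[-0.3,0.1,3],[-0.007,-0.004,0]],[[-0.3,0.1,3],[-0.007,-0.004,0]],[[-0.3,0.1,1.9],[-0.007,-0.004,0]],[[0,0,0],[0,0,0]]]'
python3 - <<'E'
from lid import *
s=ctrl.sense();print(s["position"],s["qpos"])
ths=[1.6,1.45,1.3,1.15,1.0,.85,.7]
plan([(tip(1.6,.122),RL,4)]+[(tip(t,.122),RL,1) for t in ths[1:]])
E
```

```text
clock: 22.42
position: [0.5565, 0.3423, 0.2126]
orientation: [[-0.488, 0.873, 0.006], [0.873, 0.488, 0.0], [-0.003, 0.005, -1.0]]
ft_force: [0.1, -0.4, 0.8]
grip_width: 0.0
[0.5565 0.3423 0.2126] [ 0.3716  0.5765  1.0153 -0.0023  1.544  -0.1377]
4 [[[-1.20,-0.67,0.13],[0.001,0.001,-0.004]],[[-1.20,-0.67,0.13],[0.001,0.001,-0.004]],[[-1.20,-0.68,0.13],[0.001,0.001,-0.004]],[[-1.20,-0.68,0.13],[0.001,0.001,-0.004]]]
1 [[[-1.59,-0.95,-0.29],[0.000,0.000,-0.000]]]
1 [[[-1.65,-0.98,0.00],[0.000,0.000,-0.000]]]
1 [[[-1.66,-0.99,0.31],[0.000,0.000,-0.000]]]
1 [[[-1.62,-0.96,0.63],[0.000,0.000,-0.000]]]
1 [[[-1.53,-0.91,0.94],[0.000,0.000,-0.000]]]
1 [[[-1.39,-0.83,1.24],[0.000,0.000,-0.000]]]
```

```bash
python3 -m jog '[[[-1.2,-0.7,0],[0,0,0]],[[-1.2,-0.7,0.1],[0,0,0]],[[-1.2,-0.7,0.1],[0,0,0]],[[-1.2,-0.7,0.1],[0,0,0]],[[-1.2,-0.7,-0.1],[0,0,0]],[[-1.2,-0.7,-0.1],[0,0,0]]]' && python3 -m jog '[[[-1.2,-0.7,0],[0,0,0]],[[-1.2,-0.7,0.3],[0,0,0]],[[-1.2,-0.7,0.4],[0,0,0]],[[-1.2,-0.7,0.6],[0,0,0]]]'
python3 - <<'E'
from lid import *
s=ctrl.sense();print(s["position"],s["qpos"])
d=ctrl.read_camera("side");save(d,"lidpush",2.2,(100,100,400,370))
plan([(tip(t,.122),RL,1) for t in (.95,.8,.65,.5,.35,.2,.1,0)])
E
```

```text
clock: 23.18
position: [0.5557, 0.253, 0.2154]
orientation: [[-0.487, 0.873, 0.012], [0.873, 0.487, 0.002], [-0.004, 0.011, -1.0]]
ft_force: [0.2, 1.3, -0.9]
grip_width: 0.002
clock: 23.68
position: [0.5547, 0.1937, 0.2017]
orientation: [[-0.487, 0.873, 0.012], [0.873, 0.487, 0.003], [-0.004, 0.012, -1.0]]
ft_force: [0.0, 1.1, -0.3]
grip_width: 0.001
[0.5547 0.1937 0.2017] [ 0.1342  0.4627  1.25    0.001   1.4165 -0.3748]
1 [[[1.11,0.74,0.29],[0.010,0.004,-0.016]]]
1 [[[-1.49,-0.89,1.04],[0.000,0.000,-0.000]]]
1 [[[-1.34,-0.80,1.33],[0.000,0.000,-0.000]]]
1 [[[-1.14,-0.68,1.59],[0.000,0.000,-0.000]]]
1 [[[-0.90,-0.54,1.80],[0.000,0.000,-0.000]]]
1 [[[-0.63,-0.38,1.96],[0.000,0.000,-0.000]]]
1 [[[-0.26,-0.16,1.37],[0.000,0.000,-0.000]]]
1 [[[-0.13,-0.08,1.39],[0.000,0.000,-0.000]]]
```

View pics/lidpush.png

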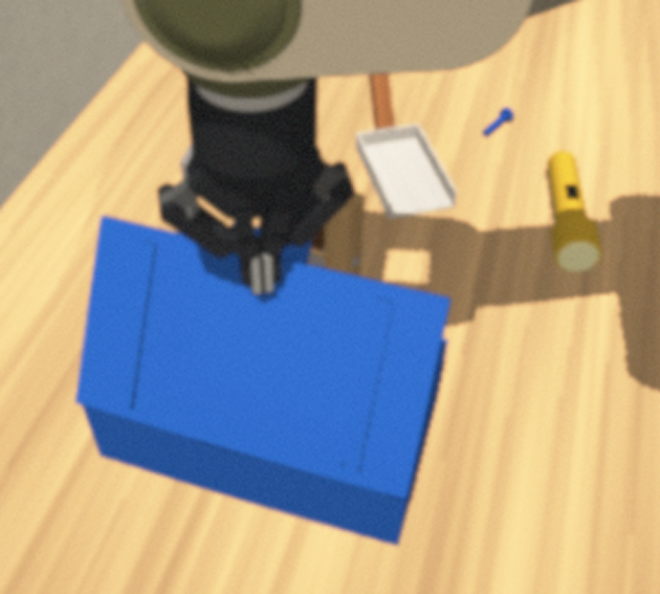

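The lid is about 60° up with the fingertips at its outer face (262,272). Pushing it down along the arc.

```bash
python3 -m jog '[[[-0.6,-0.4,1.2],[0,0,0]],[[-1,-0.6,1.5],[0,0,0]],[[-1,-0.6,1.6],[0,0,0]],[[-0.8,-0.5,1.7],[0,0,0]],[[-0.6,-0.3,1.7],[0,0,0]],[[-0.3,-0.2,1.5],[0,0,0]],[[0,0,0],[0,0,0]]]'
python3 - <<'E'
from lid import *
plan([(tip(t,.122),RL,1) for t in (0,)])
E
```

```text
clock: 24.6
position: [0.5526, 0.1385, 0.1019]
orientation: [[-0.487, 0.874, 0.008], [0.874, 0.487, 0.0], [-0.004, 0.007, -1.0]]
ft_force: [0.0, -0.3, 0.3]
grip_width: -0.001
1 [[[-0.24,0.09,0.89],[0.007,0.004,-0.015]]]
```

```bash
python3 -m jog '[[[0,0,0.5],[0,0,0]],[[0,0,0.4],[0,0,0]]]'; python3 -m jog '[[[0,0,0.2],[0,0,0]],[[0,0,0.2],[0,0,0]]]'
```

```text
clock: 24.85
position: [0.553, 0.1385, 0.0931]
orientation: [[-0.487, 0.873, 0.01], [0.873, 0.487, -0.0], [-0.005, 0.008, -1.0]]
ft_force: [-1.0, -0.9, 0.8]
grip_width: -0.002
clock: 25.1
position: [0.5532, 0.1386, 0.0928]
orientation: [[-0.488, 0.873, 0.013], [0.873, 0.488, -0.001], [-0.007, 0.01, -1.0]]
ft_force: [-8.3, -2.4, 19.9]
grip_width: 0.0
```

Lid is seated (20 N at z = 0.0928). Backing off and checking.

```bash
python3 -m jog '[[[0,0,-1],[0,0,0]],[[0,0,-3],[0,0,0]],[[0,0,-4],[0,0,0]],[[0,0,-5],[0,0,0]],[[-2,-2,-5],[0,0,0]],[[-3,-4,0],[0,0,0]],[[-3,-5,0],[0,0,0]],[[-3,-5,0],[0,0,0]],[[-3,-5,0],[0,0,0]],[[0,0,0],[0,0,0]]]'
python3 - <<'E'
from lid import *
d=ctrl.read_camera("top");W=cloud(d);save(d,"end");hsv=cv2.cvtColor(d["frame"],cv2.COLOR_RGB2HSV)
v,u=np.mgrid[:384,:512]
b=(hsv[...,0]>100)&(hsv[...,0]<130)&(hsv[...,1]>120)&(u<185)&(W[...,2]>.08)
P=W[b];A=np.c_[P[:,:2],np.ones(len(P))];c=np.linalg.lstsq(A,P[:,2],rcond=None)[0]
print("lid slopes",c,"z range",np.percentile(P[:,2],[1,50,99]),len(P))
m=(u>268)&(u<355)&(v>165)&(v<242)&(hsv[...,1]<45)&(W[...,2]<.04)&(W[...,2]>-.01)
n,l,st,cc=cv2.connectedComponentsWithStats(m.astype(np.uint8));k=1+st[1:,4].argmax()
print("tray",cv2.minAreaRect((W[l==k][:,:2]*1000).astype(np.float32)))
W0=np.load("top0.npz")["W"]
m=(u>200)&(u<245)&(v>140)&(v<205)&(W[...,2]>.1);print("clamp",cv2.minAreaRect((W[m][:,:2]*1000).astype(np.float32)))
E
```

```text
clock: 26.35
position: [0.4335, -0.0913, 0.2812]
orientation: [[-0.491, 0.871, 0.021], [0.871, 0.491, -0.004], [-0.014, 0.017, -1.0]]
ft_force: [0.5, -0.7, 0.1]
grip_width: 0.0
lid slopes [-0.0007  0.0024  0.0925] z range [0.0888 0.0926 0.0968] 10932
tray ((520.9359741210938, -184.333740234375), (82.21566772460938, 135.5844268798828), 31.742019653320312)
clamp ((574.661865234375, -3.2453842163085938), (45.23484420776367, 92.1785888671875), 73.86705780029297)
```

View pics/end.png

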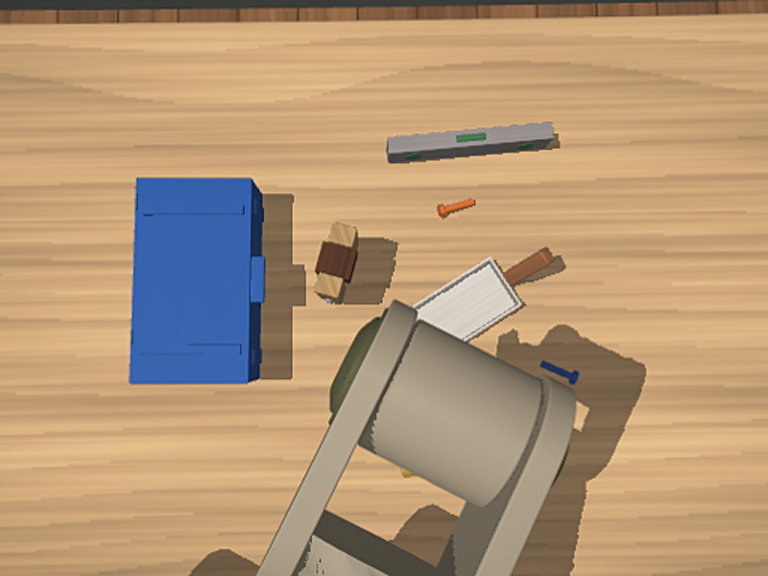

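The lid is flat and shut. The tray, clamp and level are in place, and the gripper is clear of everything. Handing in.

```bash
python3 -c "
from rig import ctrl
print(ctrl.close_job())"
```

```text
the job is handed in; nothing more can be done
None
```

I tipped all four fixings into the cork-lined bay, put the empty tray back and shut the lid, then handed the job in at about 26 s on the clock.

- **Fixings:** the picture after tipping showed an empty tray and both nuts, the bolt and the bracket in the free bay. Their final rest under the shut lid was not seen.
- **Tray:** it lies flat, within about 2 mm and 0.5° of where it stood.
- **Lid:** it is shut, its surface level at z ≈ 0.0926 m where 0.093 m is nominal. I pressed it down with about 20 N.
- **Bystanders:** the clamp measured unmoved and the level looked unmoved. The tin was in place when last seen, before the lid closed. The arm hid the torch in the final picture, but it looked in place in the last side view.
- **Disagreement:** the wrist force wavered between 2.0 and 4.5 N while I judged whether the tray was empty, so I relied on the picture for that.

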